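# Shift the solder feeder into the green gear

### The job

Change the gear of the blue solder feeder: push its black-gripped lever with the fingertips out of the park slot, across the gate and fully into the slot marked with the green dot, then move clear. Do not pinch the grip, do not engage any other coloured slot on the way, and leave the loose things around it where they are.

Things in the scene. Friction and masses are not known exactly. Their poses are not given: they have to be found in the camera images.
- feeder: Blue gearbox of a solder feeder, fixed to the bench, 104 x 104 x 80 mm, aluminium gate plate on top (top face z = 80 mm). A solder spool on its left (+y) side reaches y = 110 mm and 78 mm up; a motor reaches x = 87 mm. Origin: centre of its underside, at bench height; x points away from the robot at yaw 0, y left, z up. Yaw within 0.35 rad.
- gate (a point): Centre of the gate, on the plate's top. Cuts are 14 mm wide: a cross channel along y at x = 0; at its ends (y = +24, -24 mm) a coloured slot runs to +x and one to -x, stem seated at x = +18 or -18 mm; at y = 0 only the park slot, to -x. Opposite park the channel wall is straight, so a lever pushed out of park stops in the channel; its ends stop it in line with the outer slots.
- lever_across (a joint): Sideways lean of the lever, rad, growing towards the feeder's +y: 0 in the park column, +0.36 to +0.42 at the left (+y) end of the channel and in its slots, -0.36 to -0.42 at the right end. The joint has friction, the lever stays where it is left and moves under about 2 N at the grip.
- lever_along (a joint): Lean of the lever along the feeder's x, rad: -0.05 to +0.05 in the cross channel, +0.295 at the end of a far (+x) coloured slot, -0.295 of a near (-x) one, -0.32 of park. It starts in park at -0.24 to -0.30. Same friction. The lever pivots 20 mm above the bench, over the feeder's origin.
- grip (a point): Centre of the lever's upright black rubber grip with four rounded ribs (on the feeder's +x, -x, +y, -y sides): 32 mm across, 63 mm tall (reaching 31 mm above and below this point), orange cap on top. It is 115.5 mm from the pivot: 135 mm above the bench when upright; at the end of a coloured slot 39 to 45 mm to the side, 33 mm along, 122 mm high.
- stem (a point): Point on the lever's 8 mm steel stem, 64 mm from the pivot, about where it passes the gate plate.
- green_dot: Green disc, 19 mm across, 2 mm thick, on the gate plate just beyond the end of the slot that is wanted, at x = +34 or -34 mm, y = +24 or -24 mm in the feeder's frame; which of the four differs from start to start. Origin: centre of its underside. A seated stem stands about 16 mm from it, on the channel's side.
- yellow_dot: Yellow disc, the same, at another slot.
- red_dot: Red disc, the same, at another slot.
- white_dot: White disc, the same, at another slot.
- grip_far: Rib of the grip on the feeder's +x side, 16 mm thick (origin at the lever's pivot).
- grip_near: Rib of the grip on the feeder's -x side (origin at the lever's pivot).
- grip_left: Rib of the grip on the feeder's +y side (origin at the lever's pivot).
- grip_right: Rib of the grip on the feeder's -y side (origin at the lever's pivot).
- flux_can: Bystander: blue tin with a white lid, 54 mm across, 94 mm high, origin under its centre.
- side_cutters: Bystander: side cutters with green grips, 58 x 130 x 12 mm, lying flat, origin under their centre.
- solder_spool: Bystander: loose spool of solder standing on its flange, 65 mm across, 34 mm high, origin under its centre.
- usb_tester: Bystander: small black USB meter, 24 x 63 x 12 mm, lying flat, origin under its centre.
Not all that is in view belongs to the job. There is more than one size of the feeder; the job needs the largest.

How it is judged:
By the outcome, as a careful person would: the job done as asked, in the order asked, and still so for the second after the job is handed in, with the robot touching nothing.
It also fails if it takes over 58 s, if anything falls off the work surface, if the arm or the gripper's body presses on something with over 40 N, if the wrist force passes 120 N, or if a joint passes its speed limit or range.

### The arm

A 6-joint arm with a two-finger parallel gripper is mounted at the origin on a cart in front of the work surface, level with it; the furniture and walls round the work are solid. World frame = base frame: x ahead of the robot, y to its left, z up, the work surface at z = 0. Lengths are in m, angles in rad, forces in N, time in s.
With the tool pointing down it reaches from about 0.35 to 0.775 m from the base axis. Payload 7.3 kg.
Tool frame: the origin (TCP) lies at the very end of the fingers, on their centre line; the grasp point (between the pads) lies 19 mm behind it; z points along the fingers, y is the line along which they close (so a half turn about z gives the same grasp; the last joint's range is limited). The gripper opens to 92 mm and grips with 3 to 60 N. Pads are 19 mm wide; open, the fingers measure 130 mm over their backs; the gripper's body (75 mm by 190 mm) begins 47 mm behind the grasp point.
Start: joints at [-1.38, 0.342, 1.524, -0, 1.275, -0.146], TCP at [0.174, -0.496, 0.227] pointing down, gripper open.
Joint ranges: [-2.53, 2.53], [-0.77, 2.02], [0.04, 2.7], [-1, 4.14], [0.28, 2.66], [-3.11, 3.11]. Speed limits (rad/s): [2.57, 2.57, 3.14, 3.14, 3.14, 3.14].

### API

Orientations are given as [roll, pitch, yaw] about the fixed x, y, z axes, in that order (R = Rz(yaw) Ry(pitch) Rx(roll)).
In Python, from cell import observe, read_camera, get_calibration, hand_in, search_frame gives the robot as it stands.
- The arm moves only by the tool step_arm, never from a script. Its argument "commands" is a list of rows, each an object with "translation": the shift along the tool's x, y, z in mm, a list of three; "roll": the turn about the tool's z in rad. In form: [{"translation": [x, y, z], "roll": roll}, ...]. A call has 1 to 20 rows; each row shifts and turns the commanded pose from where the row before left it, along the tool's axes as they then stand; what a row does not reach is not made up. A row lasts 1/12 s, in which the tool goes at most 41.7 mm and 7.16 degrees, less where a joint would pass 70% of its speed; a pose out of reach is approached as far as the arm can. A call is refused whole if a number of a shift passes 41.7 or a number of a turn 0.125, either way. A call with a gripper value outside its range is refused whole. "fingers" is the opening, from 0 (shut) to 1 (fully open), set as the call begins (left out, the last holds). The fingers move at their own pace and stop on an object; "grip_force" is the grip in N (left out, the last holds). Time passes only in rows, so rows that do not move let the fingers close. It gives the time, the measured TCP pose, the force, the opening and the grip force at its end, in the units of the state.
- observe(): the state, without advancing time (a new reading comes with each control period).
- read_camera(name): name is "scene" or "top"; returns the picture (400x640x3 uint8, red, green, blue); there is no depth.
- get_calibration(name): a dict with "camera_matrix" (3x3 intrinsics, pixels), "world_from_camera" (4x4, takes a point from camera to world coordinates). Camera axes: x right, y up, looking along -z (the intrinsics and any distortion apply to the point x, -y, -z); pixel columns grow to the right and rows downward; lengths in m; the calibration is good to about 2 mm. A picture is of the moment at which its call begins. get_calibration takes no time and is no camera call.
- hand_in(): hands the job in; it is judged then, once.
Trained networks look in the newest picture that a camera, given by its name, has taken for a name from the list of things; names that differ only in an ending like _2 or _b are one class to them, and where a whole thing is asked for, a point or a joint stands for the part that bears it (a point fixed in the world has none). Each returns a list of dicts, best first, with "confidence" (0 to 1); they miss things now and then, are a little off and sometimes report something else, mostly with a low value. They report only what shows in the picture. A call takes as long as a camera call. They do not tell look-alikes from the thing itself.
- search_frame(camera, name): "at" ([x, y, z] in m, in world coordinates, good to about 4 mm: the middle of the surface that is visible of it).
The state is a dict: "time": time; "qpos": joint angles; "qvel": joint speeds; "joint_efforts": joint torques, N m; "tool_pos": TCP position; "tool_rot": TCP orientation; "contact_force": force on the tool from outside, world axes, zero at the start; "torque": the same for the moment, N m; "opening": finger opening in m; "grip_force": force on a finger pad.
Only numpy, scipy, OpenCV 4.12 (cv2) and the standard library are available. Lean on these libraries where they do the work, as an engineer would, in place of code of your own. Each camera call takes 0.05 s, during which the arm holds its last target. There are 200 camera calls.

## Working session

There is one attempt and no reset: what is moved stays moved. The work goes in short steps, Python scripts to look and compute and a tool call to move; the robot and the scene stay as the last step left them, time stands still between calls to the robot, and variables do not carry over. Pictures are saved under pics/ and viewed, at most 10 in all, crops included, and the job is handed in when it is done.

Besides the shell and the picture viewer there is one more tool, called after "Call:" as a command line: name --argument value ..., lists and objects as JSON in quotes. step_arm: Moves the arm, as the interface text tells. Its arguments: {"type":"object","properties":{"commands":{"type":"array"},"fingers":{"type":"number"},"grip_force":{"type":"number"}},"required":["commands"]}

```bash
mkdir -p pics
cat > h.py <<'E'
import numpy as np,cv2
from cell import *
def shot(c,n):
    im=read_camera(c);cv2.imwrite(f'pics/{n}.png',im[:,:,::-1]);return im
def proj(c,p):
    k=get_calibration(c);K=np.array(k['camera_matrix']);T=np.linalg.inv(np.array(k['world_from_camera']))
    q=T[:3,:3]@np.array(p)+T[:3,3];q=np.array([q[0],-q[1],-q[2]]);u=K@q;return u[:2]/u[2]
def unproj(c,px,z):
    k=get_calibration(c);K=np.array(k['camera_matrix']);T=np.array(k['world_from_camera'])
    d=np.linalg.inv(K)@[px[0],px[1],1];d=T[:3,:3]@[d[0],-d[1],-d[2]];o=T[:3,3];return o+d*(z-o[2])/d[2]
E
python3 - <<'E'
from h import *
for c in('scene','top'):
    im=shot(c,c+'1'); k=get_calibration(c); print(c,k['camera_matrix'],np.round(np.array(k['world_from_camera'])[:3,3],3),[x for x in k])
    for n in('feeder','grip','green_dot','yellow_dot','red_dot','white_dot','flux_can','solder_spool','side_cutters','usb_tester'):
        for r in search_frame(c,n)[:4]:print(n,np.round(r['at'],3),round(r['confidence'],2),proj(c,r['at']).round())
a=cv2.imread('pics/scene1.png');b=cv2.imread('pics/top1.png')
print(observe())
E
```

```text
scene [[453.96081606   0.         321.92427572]
 [  0.         453.96081606 202.18768054]
 [  0.           0.           1.        ]] [-0.418  0.601  0.84 ] ['camera_matrix', 'world_from_camera']
feeder [0.378 0.255 0.051] 0.94 [286. 277.]
feeder [0.496 0.102 0.059] 0.77 [317. 232.]
grip [0.5   0.09  0.138] 0.47 [320. 207.]
grip [0.382 0.243 0.099] 0.44 [289. 260.]
yellow_dot [0.492 0.094 0.135] 0.63 [320. 210.]
yellow_dot [0.494 0.099 0.06 ] 0.45 [318. 232.]
flux_can [ 0.74  -0.154  0.06 ] 0.87 [347. 174.]
side_cutters [0.494 0.096 0.059] 0.68 [319. 232.]
side_cutters [0.49  0.398 0.006] 0.55 [220. 282.]
usb_tester [0.712 0.17  0.008] 0.4 [266. 216.]
top [[517.97472347   0.         319.88093417]
 [  0.         517.97472347 199.37500733]
 [  0.           0.           1.        ]] [0.359 0.038 1.345] ['camera_matrix', 'world_from_camera']
feeder [ 0.403 -0.107  0.053] 0.64 [392. 263.]
feeder [0.404 0.239 0.057] 0.6 [252. 264.]
feeder [0.5   0.082 0.158] 0.27 [314. 220.]
grip [ 0.398 -0.113  0.118] 0.65 [398. 264.]
grip [0.501 0.081 0.158] 0.57 [314. 220.]
grip [0.389 0.239 0.124] 0.53 
[... 443 characters left out ...]
.]
{'time': 1.1, 'qpos': array([-1.38000310e+00,  3.42002912e-01,  1.52411039e+00,  5.04514923e-06,
        1.27540773e+00, -1.46014452e-01]), 'qvel': array([ 5.53522094e-04,  5.32017220e-04, -7.98170271e-05,  4.42418146e-04,
       -4.53831430e-04,  8.94569103e-04]), 'joint_efforts': array([ 2.39029025e-03, -4.31133842e+01, -2.44484764e+01,  7.18147005e-02,
        4.82207816e-02, -1.01111652e-06]), 'tool_pos': array([ 0.17351739, -0.49550902,  0.22673536]), 'tool_rot': array([3.14152109e+00, 5.64495599e-06, 3.36806205e-01]), 'contact_force': array([0.28841871, 0.31421762, 0.35254161]), 'torque': array([ 0.0030763,  0.0248929, -0.0441436]), 'grip_force': 0.0, 'opening': 0.09180656215674532}
```

Run:
```python
from h import *
b=cv2.imread('pics/top1.png')
cv2.imwrite('pics/topc.png',cv2.resize(b[155:285,220:420],None,fx=4,fy=4,interpolation=cv2.INTER_CUBIC))
```

```text
(no output)
```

View pics/top1.png

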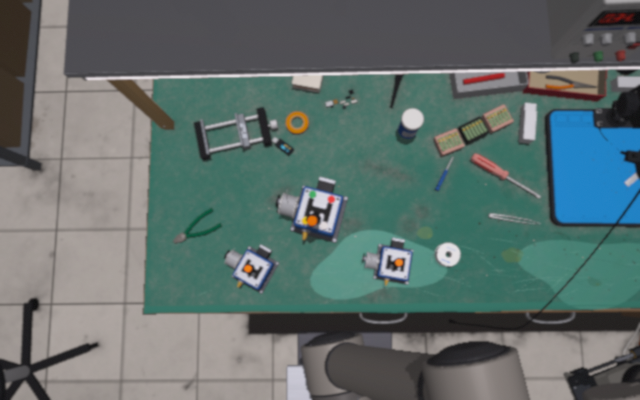

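View pics/scene1.png

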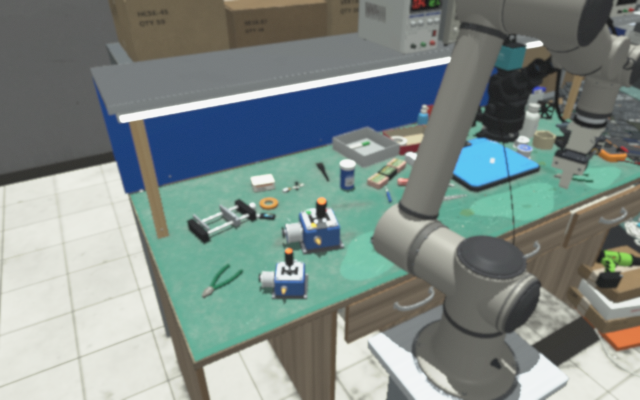

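View pics/topc.png

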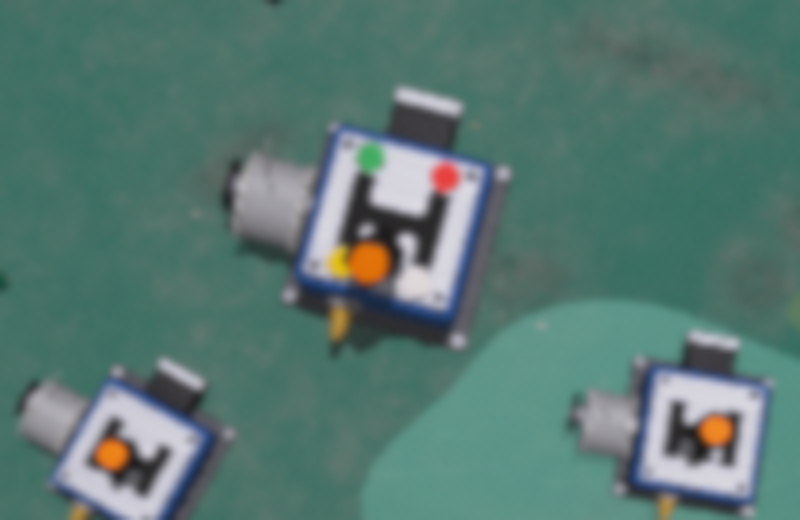

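The top view shows three feeders: the large one at (313,212), a small left one at (252,264) and a small right one at (394,262). The centre one is clearly the largest and the only one with dots, so that is the one I want. Its green dot is at the far-left (312,194), red far-right, yellow near-left and white near-right.

```bash
cat >> h.py <<'E'
def F(pose,p):
    x,y,a=pose;c,s=np.cos(a),np.sin(a);return np.array([x+c*p[0]-s*p[1],y+s*p[0]+c*p[1]])
def inv(pose,p):
    x,y,a=pose;return F((0,0,-a),np.array(p[:2])-[x,y])
E
python3 - <<'E'
from h import *
from scipy.optimize import least_squares
g=lambda u,v:(220+(u+.5)/4-.5,155+(v+.5)/4-.5)
D=[((.034,.024),(370,158)),((.034,-.024),(446,178)),((-.052,-.052),(452,325)),((.052,.052),(335,127)),((.052,-.052),(495,165)),((-.052,.052),(295,282))]
W=[unproj('top',g(*d[1]),.082 if abs(d[0][0])<.05 else .08)[:2] for d in D]
r=least_squares(lambda q:np.concatenate([F(q,d[0])-w for d,w in zip(D,W)]),[.5,.08,-.2])
print(r.x,(r.fun.reshape(-1,2)*1000).round(1))
np.save('pose.npy',r.x)
c=unproj('top',g(369,262),.165);print('cap',c,inv(r.x,c))
s=observe();print(inv(r.x,s['tool_pos']))
# start for first push in feeder frame
for p in [(-.085,0)]: 
    w=F(r.x,p);print(w, w-s['tool_pos'][:2], 'yaw delta',r.x[2]-s['tool_rot'][2])
E
```

```text
[ 0.53305905  0.07378469 -0.26491722] [[-1.6 -0.3]
 [-0.9  0.3]
 [-0.5 -1.8]
 [ 2.9  0.4]
 [ 1.1 -1.1]
 [-1.   2.5]]
cap [0.4991313  0.08600498 0.165     ] [-0.03594379  0.00291069]
[-0.19794093 -0.643572  ]
[0.45102434 0.09604019] [0.27750695 0.59154921] yaw delta -0.6017234259899475
```

Call:
step_arm --commands '[{"translation":[0,0,0],"roll":0.12},{"translation":[0,0,0],"roll":0.12},{"translation":[0,0,0],"roll":0.12},{"translation":[0,0,0],"roll":0.12},{"translation":[0,0,0],"roll":0.12},{"translation":[11,-25,0],"roll":0},{"translation":[11,-25,0],"roll":0},{"translation":[11,-25,0],"roll":0},{"translation":[11,-25,0],"roll":0},{"translation":[11,-25,0],"roll":0},{"translation":[11,-25,0],"roll":0},{"translation":[11,-25,0],"roll":0},{"translation":[11,-25,0],"roll":0},{"translation":[11,-25,0],"roll":0},{"translation":[11,-25,0],"roll":0},{"translation":[11,-25,0],"roll":0},{"translation":[11,-25,0],"roll":0},{"translation":[11,-25,0],"roll":0},{"translation":[11,-25,0],"roll":0},{"translation":[0,0,0],"roll":0}]' --fingers 0 --grip_force 10

```text
time: 2.77
tool_pos: [0.4153, -0.1946, 0.2269]
tool_rot: [-3.14, -0.001, -0.26]
contact_force: [-0.2, -0.5, -0.0]
opening: 0.0006
grip_force: 0.0
```

```bash
cat > s.py <<'E'
from h import *
q=np.load('pose.npy');s=observe();print('t',s['time'],'feeder xy mm',(inv(q,s['tool_pos'])*1000).round(1),'z',round(s['tool_pos'][2]*1000,1),'dyaw',s['tool_rot'][2]-q[2],'F_f',F((0,0,-q[2]),s['contact_force'][:2]).round(1),s['contact_force'][2].round(1),s['opening'])
E
python3 s.py
```

```text
t 2.7667 feeder xy mm [ -43.4 -289.8] z 226.9 dyaw 0.005183100056230405 F_f [-0.  -0.5] -0.0 0.0005769847562318381
```

Call:
step_arm --commands '[{"translation":[-4,-24,0],"roll":0},{"translation":[-4,-24,0],"roll":0},{"translation":[-4,-24,0],"roll":0},{"translation":[-4,-24,0],"roll":0},{"translation":[-4,-24,0],"roll":0},{"translation":[-4,-24,0],"roll":0},{"translation":[-4,-24,0],"roll":0},{"translation":[-4,-24,0],"roll":0},{"translation":[-4,-24,0],"roll":0},{"translation":[-4,-24,0],"roll":0},{"translation":[-4,-24,0],"roll":0},{"translation":[-3,-26,0],"roll":0},{"translation":[0,0,20],"roll":0},{"translation":[0,0,20],"roll":0},{"translation":[0,0,20],"roll":0},{"translation":[0,0,20],"roll":0},{"translation":[0,0,20],"roll":0},{"translation":[0,0,7],"roll":0},{"translation":[0,0,0],"roll":0}]'

```text
time: 4.35
tool_pos: [0.4423, 0.0941, 0.1184]
tool_rot: [3.14, 0.003, -0.264]
contact_force: [1.5, -0.2, -0.3]
opening: 0.0006
grip_force: 0.0
```

```bash
python3 s.py
python3 - <<'E'
from h import *
b=shot('top','t2');a=shot('scene','s2')
f=lambda i,y,x:cv2.resize(i[y:y+100,x:x+130,::-1],None,fx=4.5,fy=4.5,interpolation=cv2.INTER_CUBIC)[:, :]
cv2.imwrite('pics/c2.png',cv2.resize(np.vstack([f(b,160,250),f(a,165,255)]),None,fx=.65,fy=.65))
E
```

```text
t 4.35 feeder xy mm [-92.9  -4.1] z 118.4 dyaw 0.0013928630417472943 F_f [1.5 0.2] -0.3 0.0005827113396627732
```

View pics/c2.png

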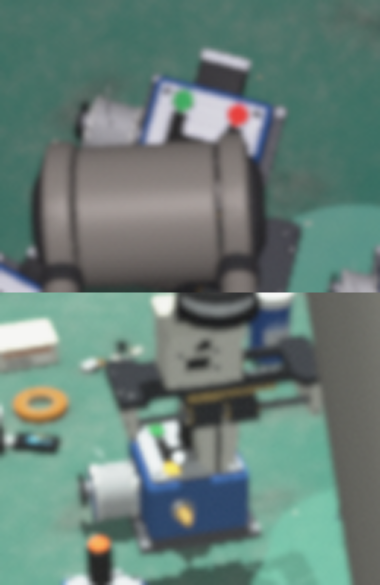

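The fingers stand in front of the grip with nothing touched: green is far-left, and the scene view shows the fingers on the near side. Next I push out of park.

Call:
step_arm --commands '[{"translation":[8,-5,0],"roll":0},{"translation":[8,0,0],"roll":0},{"translation":[6,0,0],"roll":0},{"translation":[6,0,0],"roll":0},{"translation":[6,0,0],"roll":0},{"translation":[6,0,0],"roll":0},{"translation":[6,0,0],"roll":0},{"translation":[5,0,0],"roll":0},{"translation":[5,0,0],"roll":0},{"translation":[4,0,0],"roll":0},{"translation":[0,0,0],"roll":0},{"translation":[0,0,0],"roll":0}]'

```text
time: 5.45
tool_pos: [0.5029, 0.0837, 0.1196]
tool_rot: [3.141, -0.0, -0.263]
contact_force: [-0.2, 0.6, -0.3]
opening: 0.0004
grip_force: 0.1
```

```bash
python3 s.py
```

```text
t 5.45 feeder xy mm [-31.7   1.7] z 119.6 dyaw 0.0015920708009312112 F_f [-0.3  0.6] -0.3 0.0004436726252725405
```

Call:
step_arm --commands '[{"translation":[3,0,0],"roll":0},{"translation":[3,0,0],"roll":0}]'

```text
time: 5.62
tool_pos: [0.5082, 0.0823, 0.1197]
tool_rot: [3.141, 0.001, -0.263]
contact_force: [-2.6, 0.5, 1.3]
opening: 0.0005
grip_force: 1.3
```

Call:
step_arm --commands '[{"translation":[2,0,0],"roll":0},{"translation":[2,0,0],"roll":0}]'

```text
time: 5.78
tool_pos: [0.5122, 0.0812, 0.1197]
tool_rot: [3.141, 0.0, -0.263]
contact_force: [-3.1, 0.0, 2.1]
opening: 0.0004
grip_force: 1.5
```

```bash
python3 s.py
```

```text
t 5.7833 feeder xy mm [-22.1   1.7] z 119.7 dyaw 0.0017404799873178 F_f [-3.  -0.8] 2.1 0.0003863208354695387
```

Call:
step_arm --commands '[{"translation":[2,0,0],"roll":0},{"translation":[0,0,0],"roll":0}]'

```text
time: 5.95
tool_pos: [0.514, 0.0807, 0.1197]
tool_rot: [3.141, 0.001, -0.263]
contact_force: [-3.8, -0.0, 4.5]
opening: 0.0004
grip_force: 2.1
```

Call:
step_arm --commands '[{"translation":[2,0,0],"roll":0},{"translation":[0,0,0],"roll":0}]'

```text
time: 6.12
tool_pos: [0.5147, 0.0805, 0.1197]
tool_rot: [3.141, 0.003, -0.263]
contact_force: [-8.3, 1.6, 6.7]
opening: 0.0009
grip_force: 4.2
```

```bash
python3 s.py
```

```text
t 6.1167 feeder xy mm [-19.4   1.6] z 119.7 dyaw 0.0017682337113416602 F_f [-8.4 -0.6] 6.7 0.000872575793694744
```

Call:
step_arm --commands '[{"translation":[-13,0,0],"roll":0},{"translation":[-15,0,0],"roll":0},{"translation":[-5,15,0],"roll":0},{"translation":[0,22,0],"roll":0},{"translation":[0,22,0],"roll":0},{"translation":[16,0,0],"roll":0},{"translation":[20,0,0],"roll":0},{"translation":[20,0,0],"roll":0},{"translation":[0,0,0],"roll":0},{"translation":[0,0,0],"roll":0}]'

```text
time: 6.95
tool_pos: [0.5239, 0.0168, 0.1194]
tool_rot: [3.142, -0.001, -0.264]
contact_force: [0.3, 0.3, -0.7]
opening: 0.0005
grip_force: 0.0
```

```bash
python3 s.py
```

```text
t 6.95 feeder xy mm [  6.  -57.4] z 119.4 dyaw 0.0011587094177001878 F_f [0.2 0.4] -0.7 0.0005451180299791257
```

Call:
step_arm --commands '[{"translation":[-1,-6,0],"roll":0},{"translation":[0,-6,0],"roll":0},{"translation":[0,-5,0],"roll":0},{"translation":[0,-5,0],"roll":0},{"translation":[0,-5,0],"roll":0},{"translation":[0,-5,0],"roll":0},{"translation":[0,-5,0],"roll":0},{"translation":[0,-5,0],"roll":0},{"translation":[0,-4,0],"roll":0},{"translation":[0,0,0],"roll":0}]'

```text
time: 7.78
tool_pos: [0.5342, 0.0627, 0.1197]
tool_rot: [-3.141, -0.0, -0.263]
contact_force: [-0.2, 0.1, 1.0]
opening: 0.0007
grip_force: 0.5
```

Call:
step_arm --commands '[{"translation":[0,-3,0],"roll":0},{"translation":[0,-3,0],"roll":0},{"translation":[0,0,0],"roll":0}]'

```text
time: 8.03
tool_pos: [0.5357, 0.0681, 0.1194]
tool_rot: [-3.142, 0.0, -0.263]
contact_force: [-0.0, -2.6, -0.6]
opening: 0.0006
grip_force: 0.7
```

```bash
python3 s.py
```

```text
t 8.0333 feeder xy mm [ 4.  -4.8] z 119.4 dyaw 0.0017615161520577183 F_f [ 0.7 -2.5] -0.6 0.0005792887008039184
```

Call:
step_arm --commands '[{"translation":[0,-3,0],"roll":0},{"translation":[0,-2,0],"roll":0},{"translation":[0,0,0],"roll":0}]'

```text
time: 8.28
tool_pos: [0.5367, 0.0728, 0.1195]
tool_rot: [3.142, 0.0, -0.263]
contact_force: [0.2, -2.4, -1.0]
opening: 0.0004
grip_force: 0.7
```

Call:
step_arm --commands '[{"translation":[0,-2,0],"roll":0},{"translation":[0,-1,0],"roll":0},{"translation":[0,0,0],"roll":0}]'

```text
time: 8.53
tool_pos: [0.5375, 0.0756, 0.1196]
tool_rot: [3.142, 0.0, -0.263]
contact_force: [-0.1, -2.5, -0.6]
opening: 0.0006
grip_force: 0.8
```

```bash
python3 s.py
```

```text
t 8.5333 feeder xy mm [3.8 2.9] z 119.6 dyaw 0.0018500653485647445 F_f [ 0.6 -2.5] -0.6 0.0005924343745209603
```

Call:
step_arm --commands '[{"translation":[0,-2,0],"roll":0},{"translation":[0,-1,0],"roll":0},{"translation":[0,0,0],"roll":0}]'

```text
time: 8.78
tool_pos: [0.5384, 0.0785, 0.1197]
tool_rot: [3.142, 0.0, -0.263]
contact_force: [-0.7, -0.8, -1.0]
opening: 0.0002
grip_force: 0.8
```

Call:
step_arm --commands '[{"translation":[0,-2,0],"roll":0},{"translation":[0,-1,0],"roll":0},{"translation":[0,0,0],"roll":0}]'

```text
time: 9.03
tool_pos: [0.5392, 0.0814, 0.1198]
tool_rot: [-3.142, -0.0, -0.263]
contact_force: [0.1, -1.4, -0.2]
opening: 0.0004
grip_force: 0.8
```

```bash
python3 s.py
```

```text
t 9.0333 feeder xy mm [4. 9.] z 119.8 dyaw 0.0018762116426707665 F_f [ 0.4 -1.4] -0.2 0.00039637497723574427
```

Call:
step_arm --commands '[{"translation":[0,-2,0],"roll":0},{"translation":[0,-1,0],"roll":0},{"translation":[0,0,0],"roll":0}]'

```text
time: 9.28
tool_pos: [0.54, 0.0843, 0.1197]
tool_rot: [-3.142, -0.0, -0.263]
contact_force: [-1.1, -1.8, -1.6]
opening: 0.0007
grip_force: 0.7
```

Call:
step_arm --commands '[{"translation":[0,-2,0],"roll":0},{"translation":[0,0,0],"roll":0}]'

```text
time: 9.45
tool_pos: [0.5405, 0.0863, 0.1197]
tool_rot: [-3.142, -0.0, -0.263]
contact_force: [-1.0, -2.7, -0.2]
opening: 0.0007
grip_force: 0.8
```

```bash
python3 s.py
python3 - <<'E'
from h import *
a=shot('scene','s3')
cv2.imwrite('pics/c3.png',cv2.resize(a[165:265,265:395,::-1],None,fx=5,fy=5,interpolation=cv2.INTER_CUBIC))
E
```

```text
t 9.45 feeder xy mm [ 4. 14.] z 119.7 dyaw 0.0017827706245490682 F_f [-0.3 -2.9] -0.2 0.0007113277628539287
```

View pics/c3.png

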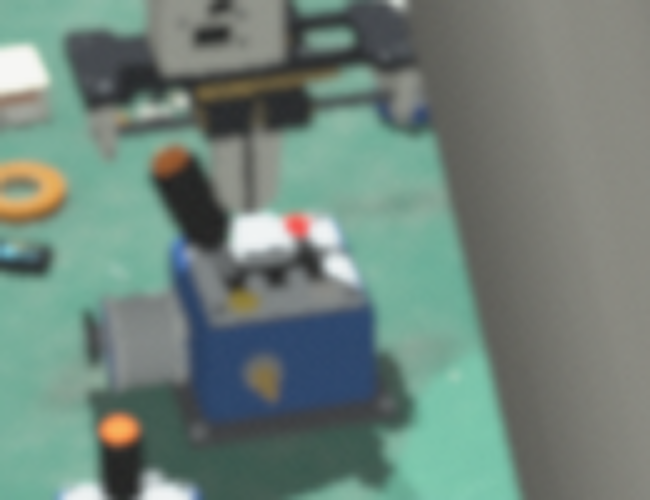

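The picture shows the lever leaning well left, grip at (190,195), still in the channel, with no other slot engaged. The fingertips taper, so the stop should come a bit later than I worked out.

Call:
step_arm --commands '[{"translation":[0,-2,0],"roll":0},{"translation":[0,0,0],"roll":0}]'

```text
time: 9.67
tool_pos: [0.5411, 0.0882, 0.1197]
tool_rot: [-3.142, -0.0, -0.263]
contact_force: [-0.7, -2.2, -1.2]
opening: 0.0005
grip_force: 0.8
```

Call:
step_arm --commands '[{"translation":[0,-2,0],"roll":0},{"translation":[0,0,0],"roll":0}]'

```text
time: 9.83
tool_pos: [0.5416, 0.0899, 0.1197]
tool_rot: [3.141, -0.0, -0.263]
contact_force: [-0.6, -3.2, 1.5]
opening: 0.0006
grip_force: 1.7
```

```bash
python3 s.py
```

```text
t 9.8333 feeder xy mm [ 4.  17.8] z 119.7 dyaw 0.0018576939577972795 F_f [ 0.2 -3.2] 1.5 0.0006077009435289597
```

Call:
step_arm --commands '[{"translation":[0,-2,0],"roll":0},{"translation":[0,0,0],"roll":0}]'

```text
time: 10.0
tool_pos: [0.5418, 0.091, 0.1196]
tool_rot: [3.14, 0.0, -0.263]
contact_force: [-1.4, -6.5, 0.9]
opening: 0.0007
grip_force: 3.3
```

Call:
step_arm --commands '[{"translation":[0,13,0],"roll":0},{"translation":[0,14,0],"roll":0},{"translation":[-10,3,0],"roll":0},{"translation":[-20,0,0],"roll":0},{"translation":[-20,0,0],"roll":0},{"translation":[0,-15,2],"roll":0},{"translation":[0,-22,3],"roll":0},{"translation":[0,-21,3],"roll":0},{"translation":[0,0,0],"roll":0},{"translation":[0,0,0],"roll":0}]'

```text
time: 10.83
tool_pos: [0.501, 0.1324, 0.1116]
tool_rot: [-3.141, -0.0, -0.262]
contact_force: [0.7, -0.6, -0.1]
opening: 0.0008
grip_force: 0.0
```

```bash
python3 s.py
```

```text
t 10.8333 feeder xy mm [-46.3  48.2] z 111.6 dyaw 0.0033617000959552112 F_f [ 0.8 -0.4] -0.1 0.0008400322639113718
```

Call:
step_arm --commands '[{"translation":[8,0,0],"roll":0},{"translation":[8,0,0],"roll":0},{"translation":[6,0,0],"roll":0},{"translation":[5,0,0],"roll":0},{"translation":[4,0,0],"roll":0},{"translation":[4,0,0],"roll":0},{"translation":[4,0,0],"roll":0},{"translation":[0,0,0],"roll":0}]'

```text
time: 11.5
tool_pos: [0.5391, 0.1212, 0.1118]
tool_rot: [3.141, 0.0, -0.264]
contact_force: [-0.3, -0.5, 0.3]
opening: 0.0004
grip_force: 0.4
```

Call:
step_arm --commands '[{"translation":[3,0,0],"roll":0},{"translation":[2,0,0],"roll":0},{"translation":[0,0,0],"roll":0}]'

```text
time: 11.75
tool_pos: [0.5436, 0.1201, 0.1115]
tool_rot: [3.141, 0.0, -0.263]
contact_force: [-2.6, -0.7, 1.2]
opening: 0.0009
grip_force: 1.0
```

```bash
python3 s.py
```

```text
t 11.75 feeder xy mm [-2.  47.5] z 111.5 dyaw 0.0015979154422559039 F_f [-2.3 -1.4] 1.2 0.0008618849304993014
```

Call:
step_arm --commands '[{"translation":[2,0,0],"roll":0},{"translation":[2,0,0],"roll":0},{"translation":[0,0,0],"roll":0}]'

```text
time: 12.0
tool_pos: [0.5474, 0.1191, 0.1114]
tool_rot: [3.141, 0.001, -0.263]
contact_force: [-2.2, 0.3, 0.1]
opening: 0.0008
grip_force: 1.0
```

Call:
step_arm --commands '[{"translation":[2,0,0],"roll":0},{"translation":[0,0,0],"roll":0}]'

```text
time: 12.17
tool_pos: [0.5494, 0.1188, 0.1114]
tool_rot: [3.141, 0.0, -0.263]
contact_force: [-2.4, -0.3, -1.0]
opening: 0.0006
grip_force: 1.0
```

Call:
step_arm --commands '[{"translation":[2,0,0],"roll":0},{"translation":[0,0,0],"roll":0}]'

```text
time: 12.33
tool_pos: [0.5507, 0.1184, 0.1112]
tool_rot: [3.141, 0.002, -0.263]
contact_force: [-4.2, 0.1, -0.9]
opening: 0.0007
grip_force: 2.0
```

```bash
python3 s.py
```

```text
t 12.3333 feeder xy mm [ 5.4 47.7] z 111.2 dyaw 0.001708232250070607 F_f [-4.1 -1. ] -0.9 0.0006679502564823072
```

Call:
step_arm --commands '[{"translation":[2,0,0],"roll":0},{"translation":[0,0,0],"roll":0}]'

```text
time: 12.5
tool_pos: [0.5515, 0.1181, 0.111]
tool_rot: [3.141, 0.004, -0.263]
contact_force: [-9.0, 1.3, 0.8]
opening: 0.0005
grip_force: 4.0
```

Call:
step_arm --commands '[{"translation":[2,0,0],"roll":0},{"translation":[0,0,0],"roll":0}]'

```text
time: 12.67
tool_pos: [0.5521, 0.1179, 0.1108]
tool_rot: [3.14, 0.007, -0.263]
contact_force: [-12.7, 1.9, 2.0]
opening: 0.0006
grip_force: 6.2
```

```bash
python3 s.py
```

```text
t 12.6667 feeder xy mm [ 6.8 47.6] z 110.8 dyaw 0.0017440136712399412 F_f [-12.8  -1.5] 2.0 0.0006179848137682318
```

It meets a hard stop at the depth I predicted, so I back off and clear the view.

Call:
step_arm --commands '[{"translation":[-10,0,0],"roll":0},{"translation":[-20,0,0],"roll":0},{"translation":[-25,0,0],"roll":0},{"translation":[-10,0,-20],"roll":0},{"translation":[0,0,-25],"roll":0},{"translation":[0,0,-25],"roll":0},{"translation":[0,0,-25],"roll":0},{"translation":[0,0,-25],"roll":0},{"translation":[4,24,0],"roll":0},{"translation":[4,24,0],"roll":0},{"translation":[4,24,0],"roll":0},{"translation":[4,24,0],"roll":0},{"translation":[4,24,0],"roll":0},{"translation":[4,24,0],"roll":0},{"translation":[4,24,0],"roll":0},{"translation":[4,24,0],"roll":0},{"translation":[4,24,0],"roll":0},{"translation":[4,24,0],"roll":0},{"translation":[4,24,0],"roll":0},{"translation":[0,0,0],"roll":0}]'

```text
time: 14.33
tool_pos: [0.4671, -0.1363, 0.2324]
tool_rot: [3.139, -0.004, -0.266]
contact_force: [0.4, -0.8, 0.3]
opening: 0.0004
grip_force: 0.0
```

```bash
python3 s.py
python3 - <<'E'
from h import *
b=shot('top','t4');a=shot('scene','s4')
f=lambda i,y,x:cv2.resize(i[y:y+80,x:x+110,::-1],None,fx=5,fy=5,interpolation=cv2.INTER_CUBIC)
cv2.imwrite('pics/c4.png',cv2.resize(np.vstack([f(b,165,255),f(a,175,270)]),None,fx=.7,fy=.7))
q=np.load('pose.npy')
m=(b[:,:,0]>170)&(b[:,:,1]>60)&(b[:,:,1]<150)&(b[:,:,2]<70);ys,xs=np.nonzero(m);k=(abs(xs-310)<35)&(abs(ys-205)<35)
print(k.sum());c=(xs[k].mean(),ys[k].mean());print(c,inv(q,unproj('top',c,.155)))
E
```

```text
t 14.3333 feeder xy mm [  -8.6 -220. ] z 232.4 dyaw -0.001479477984480615 F_f [ 0.6 -0.7] 0.3 0.0003579523515054659
61
(np.float64(302.4590163934426), np.float64(187.70491803278688)) [0.03336055 0.04436332]
```

View pics/c4.png

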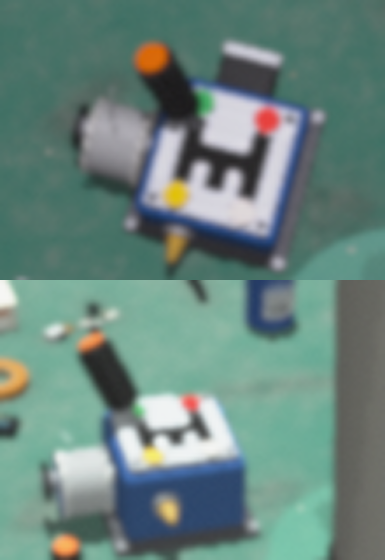

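The lever leans far-left over the green dot. My colour mask probably mixed in the red dot, so I recompute from the cap pixel at crop (152,57), which is (298.4,181.3) in the full picture.

Run:
```python
from h import *
q=np.load('pose.npy')
for z in(.153,.158):print(inv(q,unproj('top',(298.4,181.3),z)))
for al in (.2,.25,.295):
  for r in(.1465,.151):
    ac=.41;v=np.array([np.tan(al),np.tan(ac),1]);v/=np.linalg.norm(v);print(al,r,v*r+[0,0,.02])
```

```text
[0.04608522 0.05774546]
[0.04522734 0.05716578]
0.2 0.1465 [0.02677695 0.05741254 0.15209484]
0.2 0.151 [0.02759945 0.05917606 0.15615236]
0.25 0.1465 [0.03340358 0.05685803 0.15081902]
0.25 0.151 [0.03442963 0.05860452 0.15483735]
0.295 0.1465 [0.03932828 0.05625271 0.14942631]
0.295 0.151 [0.04053632 0.05798061 0.15340186]
```

The cap is at the fully seated position to within the measurement error, and the arm is clear.

```bash
python3 -c "
from cell import hand_in;print(hand_in())"
```

```text
the job is handed in; nothing more can be done
None
```

The large feeder's lever was pushed out of park, across the gate and against the end stop of the green-dot slot; the last pictures show it seated there, the arm was clear, and the job was handed in at about 14 s with no verdict returned.

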